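# Offer the cupboard door up to its hinge brackets and hold it for the pins

### The arm

A 6-joint arm with a two-finger parallel gripper is mounted at the origin on the work surface. World frame = base frame: x ahead of the robot, y to its left, z up, the work surface at z = 0. Lengths are in m, angles in degrees, forces in N, time in s.
With the tool pointing down it reaches from about 0.25 to 0.725 m from the base axis. Payload 9.7 kg.
Tool frame: the origin (TCP) lies on the centre line of the jaws, within the pads' length; the fingertips stand 14 mm ahead of it and the grasp point (between the pads) lies 5 mm behind it; z points along the fingers, y is the line along which they close (so a half turn about z gives the same grasp; the last joint's range is limited). The gripper opens to 85 mm and grips with 20 to 120 N. Pads are 22 mm wide; open, the fingers measure 114 mm over their backs; the gripper's body (76 mm by 85 mm) begins 54 mm behind the grasp point. The pads swing forward as they close: fully open they stand 13 mm farther back than shut.
Start: joints at [75.344, 4.979, 10.078, 95.1, 0, 90], TCP at [0.139, 0.532, 0.245] pointing down, gripper open.
Joint ranges: [-179.16, 179.16], [-48.56, 103.87], [-65.8, 70.77], [-126.05, 130.52], [-82.76, 87.17], [-180, 180]. Speed limits (degrees/s): [127.2, 127.2, 147.25, 180, 180, 180].

### API

Orientations are given as [roll, pitch, yaw] about the fixed x, y, z axes, in that order (R = Rz(yaw) Ry(pitch) Rx(roll)).
In Python, from workcell import bot, camera, get_calibration, ticket gives the robot as it stands. The module is installed in compiled form; this text tells all that it offers.
- The arm moves only by the tool send_rows, never from a script. Its arguments are lists of equal length, an entry for each row: "linear": the shift along the tool's x, y, z in m, a list of three; "twist": the turn, a rotation vector about the tool's x, y, z in units of 10 degrees (1.0 is 10 degrees), a list of three; "gripper": the opening in per cent of the stroke, from 0 (shut) to 100 (fully open). In form: {"linear": [[x, y, z], ...], "twist": [[wx, wy, wz], ...], "gripper": [gripper, ...]}. A call has 1 to 8 rows; each row shifts and turns the commanded pose from where the row before left it, along the tool's axes as they then stand; what a row does not reach is not made up. A row lasts 1/8 s, in which the tool goes at most 62.5 mm and 10.7 degrees, less where a joint would pass 70% of its speed; a pose out of reach is approached as far as the arm can. A call with a gripper value outside its range is refused whole. The fingers move at their own pace and stop on an object; "grip_force" is the grip in N (left out, the last holds). Time passes only in rows, so rows that do not move let the fingers close. It gives the time, the measured TCP pose, the force, the opening and the grip force at its end, in the units of the state.
- bot.get_obs(): the state, without advancing time (a new reading comes with each control period).
- camera(name): name is "side" or "top" or "wrist"; returns the picture (400x640x3 uint8, red, green, blue); there is no depth.
- get_calibration(name): a dict with "fx", "fy", "cx", "cy" (pixels), "origin" and "orientation" of the camera in the world; the wrist camera has in their place "hand_eye" (4x4, takes a point from camera to tool coordinates, whose origin is the TCP and whose axes are the flange's). Camera axes: x right, y down, z forward; pixel columns grow to the right and rows downward; lengths in m; the calibration is good to about 2 mm. A picture is of the moment at which its call begins: read the wrist's pose just before it. get_calibration takes no time and is no camera call.
- ticket.job_done(): hands the job in; it is judged then, once.
The state is a dict: "time": time; "q": joint angles; "qd": joint speeds; "joint_efforts": joint torques, N m; "ee_pos": TCP position; "tcp_rot": TCP orientation; "wrist_force": force on the tool from outside, world axes, zero at the start; "torque": the same for the moment, N m; "opening": finger opening in m; "grasp_force": force on a finger pad.
Only numpy, scipy, OpenCV 4.12 (cv2) and the standard library are available. Lean on these libraries where they do the work, as an engineer would, in place of code of your own. Each camera call takes 0.05 s, during which the arm holds its last target. There are 200 camera calls.

### The job

Lift the small panelled door, the one with two brass hinge knuckles on its edge, out of the drying rack and offer it up to the cupboard, standing open square to the cupboard's front, so that each knuckle goes in between the two lugs of its hinge bracket. Push gently until you feel both knuckles seat in their saddles, so that the pin holes of knuckles and lugs line up above one another at both hinges. The program finishes while holding: keep gripping the door, clear of the bench, still and lightly pressed home so that a colleague can drop in the pins, and leave everything else where it is.

Things in the scene. Friction and masses are not known exactly. Their poses are not given: they have to be found in the camera images.
- door_center (a point): centre of the loose door: framed panel 155 wide (x), 12 thick (y), 155 mm high (z), about 0.24 kg, upright in any of the rack's 3 slots, lower edge 12 mm above the bench. x points to the hinge edge, y out of the face with a brass knob (20 mm across, 21 proud, 62 mm from the middle towards the free edge, half-way up). Its flat top edge, 77.5 mm above this point, is free to grip across the 12 mm.
- door_lower_hole (a point): centre of the bore of the door's lower hinge knuckle: brass barrel 12 mm across, 20 mm high, 6 mm upright bore, on the door's mid-plane, 8.5 mm beyond the hinge edge, 35 mm above the door's lower edge. Axes as the door.
- door_upper_hole (a point): the same for the door's upper knuckle, 85 mm above the lower one (120 mm above the door's lower edge).
- cupboard: open cupboard fixed to the bench, 200 wide, 135 deep, 190 mm high; origin on the bench under the middle of its front; x points from the front inwards, y along the front to the hinge stile, z up. Its two brass hinge brackets stand on that stile: each has two lugs (12 mm barrels, 12 mm high, 6 mm bore) with a 24 mm gap between for the door's 20 mm knuckle.
- cupboard_lower_hole (a point): on the pin axis of the lower bracket, half-way up its gap: 11 mm in front of the cupboard's front, 84 mm from its middle, 52.5 mm above the bench; axes as the cupboard. Behind the gap a rigid V-shaped saddle, open to the front, catches a knuckle up to 2 mm off to either side and stops it where the bores are in line. With the door home its lower bore is here and its x runs along the cupboard's x.
- cupboard_upper_hole (a point): the same for the upper bracket, 137.5 mm above the bench; the door's upper knuckle belongs here. With the door home its lower edge is 17.5 mm above the bench and it stands straight out from the front.
- rack: drying rack fixed to the bench: base 130 x 220 x 12 mm, two slotted bars 36 mm high; three upright slots 80 mm apart along its y, running along its x, each 14 mm wide and 24 mm deep; origin under its middle. The boards and the door stand centred in the slots with their x along the rack's x, the door's hinge edge to +x.
- board_plain: plain rectangular board without hinges in another slot, 150 x 12 x 145 mm high, loose; origin at the middle of its lower edge; leave it alone
- board_arched: board with a round arched top in another slot, 150 x 12 x 150 mm high, loose; origin at the middle of its lower edge; leave it alone
- pin_dish: steel dish 80 mm across, 12 mm high, with the two hinge pins for the colleague; leave it alone
- tape_roll: roll of masking tape lying flat, 96 mm across, 24 mm high; leave it alone
- sanding_block: dark foam sanding block, 100 x 68 x 26 mm; leave it alone
- paint_jar: paint jar, 70 mm across, 78 mm high; leave it alone

How it is judged:
By the outcome, as a careful person would: the job done as asked, in the order asked, and still so for the second after the job is handed in, while the arm keeps its last pose, push and grip.
It also fails if it takes over 42 s, if anything falls off the work surface, if the arm or the gripper's body presses on something with over 40 N, if the wrist force passes 120 N, or if a joint passes its speed limit or range.

## Working session

There is one attempt and no reset: what is moved stays moved. The work goes in short steps, Python scripts to look and compute and a tool call to move; the robot and the scene stay as the last step left them, time stands still between calls to the robot, and variables do not carry over. Pictures are saved under pics/ and viewed, at most 10 in all, crops included, and the job is handed in when it is done.

Besides the shell and the picture viewer there is one more tool, called after "Call:" as name(argument=value, ...) on one line, values as JSON. send_rows: Moves the arm, as the interface text tells. Its arguments: {"type":"object","properties":{"linear":{"type":"array"},"twist":{"type":"array"},"gripper":{"type":"array"},"grip_force":{"type":"number"}},"required":["linear","twist","gripper"]}

```bash
mkdir -p pics
python3 - <<'E'
from workcell import bot,camera,get_calibration
import cv2
o=bot.get_obs();print(o)
for n in("side","top","wrist"):
    print(n,get_calibration(n)); cv2.imwrite(f"pics/{n}0.png",camera(n)[:,:,::-1])
E
```

```text
{'time': 0.0, 'q': array([7.53441903e+01, 5.01108826e+00, 1.00329755e+01, 9.50983175e+01,
       1.34535024e-03, 8.99999583e+01]), 'qd': array([-0.06472792,  0.14262709,  0.02125132, -0.01200695,  0.08623227,
        0.12055847]), 'joint_efforts': array([-2.16077278e-03, -5.20399475e+01,  4.64790487e+01,  1.67140405e-02,
       -2.18649216e-04,  6.56301978e-06]), 'ee_pos': array([0.13909712, 0.53190277, 0.24456992]), 'tcp_rot': array([-1.79923570e+02, -1.34540463e-03,  1.65344230e+02]), 'wrist_force': array([-0.47796112,  0.003068  ,  0.49050619]), 'torque': array([0.01472235, 0.0173438 , 0.06461701]), 'grasp_force': 0.0, 'opening': 0.08541137564412603}
side {'fx': 512.4379019048486, 'fy': 512.4379019048486, 'cx': 329.03500817036684, 'cy': 196.24001546439897, 'origin': array([0.25559327, 0.62585529, 0.92177256]), 'orientation': array([-140.35276552,    0.62525196, -158.07543699])}
top {'fx': 411.132201572851, 'fy': 411.132201572851, 'cx': 308.174040293836, 'cy': 202.895572691255, 'origin': array([0.34927414, 0.01924854, 0.99708064]), 'orientation': array([-170.3111529 ,   -0.5809721 ,  -89.26713705])}
wrist {'fx': 325.3563123796624, 'fy': 325.3563123796624, 'cx': 316.53675506963276, 'cy': 198.4215486829968, 'hand_eye': array([[-9.50256307e-04, -9.61827820e-01, -2.73653690e-01,
         6.80552670e-02],
       [ 9.99999400e-01, -1.06320930e-03,  2.64453022e-04,
        -2.54508885e-04],
       [-5.45309421e-04, -2.73653274e-01,  9.61828253e-01,
        -1.28889485e-01],
       [ 0.00000000e+00,  0.00000000e+00,  0.00000000e+00,
         1.00000000e+00]])}
```

View pics/top0.png

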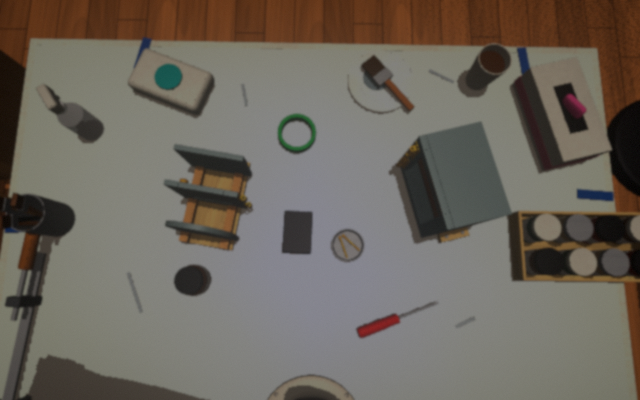

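View pics/side0.png

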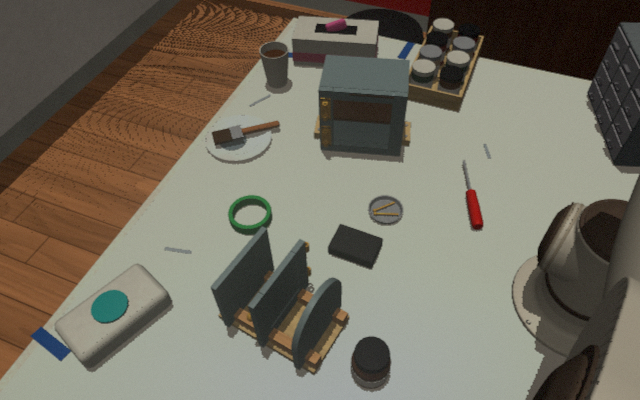

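The top view shows the rack at about (210,195) with three boards and the cupboard at (450,180), its open front facing the rack. The side view shows the rack at (285,300) and the hinge brackets at (325,120). I'll enlarge both.

Run:
```python
import cv2,numpy as np
t=cv2.imread("pics/top0.png");s=cv2.imread("pics/side0.png")
g=lambda i:np.clip(255*(i/255.)**.55,0,255).astype('uint8')
def c(i,x,y,w,h,k): return cv2.resize(g(i[y:y+h,x:x+w]),None,fx=k,fy=k,interpolation=cv2.INTER_CUBIC)
cv2.imwrite("pics/c1.png",np.hstack([c(t,155,135,100,120,4),c(t,385,115,100,120,4)]))
cv2.imwrite("pics/c2.png",np.hstack([c(s,210,225,140,145,3.5),c(s,310,50,80,145,3.5)]))
```

```text
(no output)
```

View pics/c1.png

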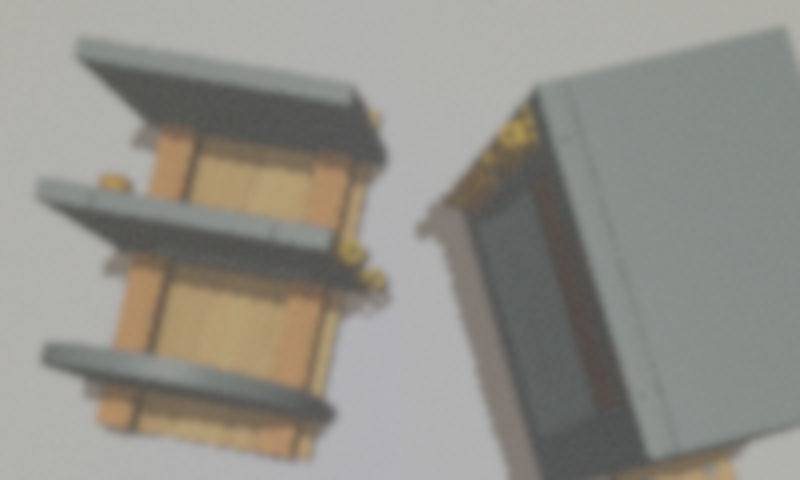

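View pics/c2.png

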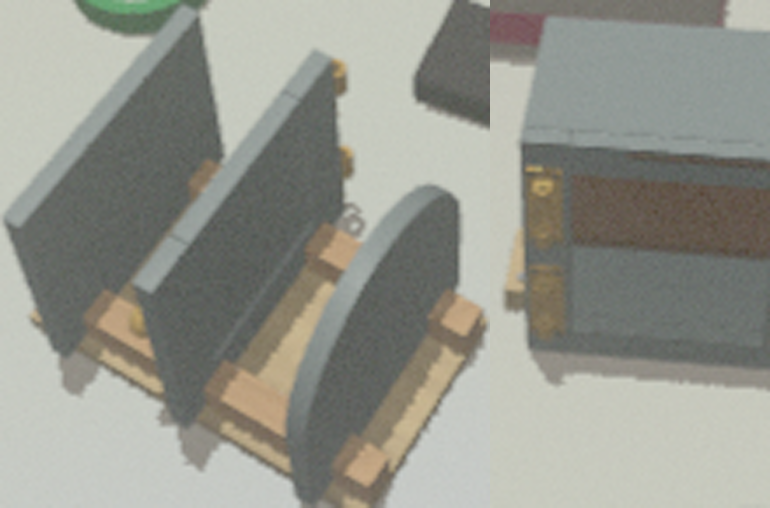

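The door is in the middle slot. Its knob is at about crop (115,182) and its knuckles at (350,250) and (375,280). The hinge stile is at the upper left of the cupboard front. Next I'll compute coarse poses from both cameras.

```bash
cat > h.py <<'E'
import numpy as np
from scipy.spatial.transform import Rotation as Ro
from workcell import bot,camera,get_calibration
def T(o):
    M=np.eye(4);M[:3,:3]=Ro.from_euler('xyz',o['tcp_rot'],degrees=True).as_matrix();M[:3,3]=o['ee_pos'];return M
def cam(n,o=None):
    c=get_calibration(n)
    if n=='wrist': M=T(o)@c['hand_eye']
    else:
        M=np.eye(4);M[:3,:3]=Ro.from_euler('xyz',c['orientation'],degrees=True).as_matrix();M[:3,3]=c['origin']
    return c,M
def onz(cm,uv,z):
    c,M=cm;d=M[:3,:3]@[(uv[0]-c['cx'])/c['fx'],(uv[1]-c['cy'])/c['fy'],1];return M[:3,3]+d*(z-M[2,3])/d[2]
def proj(cm,p):
    c,M=cm;q=M[:3,:3].T@(np.array(p)-M[:3,3]);return np.array([q[0]/q[2]*c['fx']+c['cx'],q[1]/q[2]*c['fy']+c['cy']])
E
python3 - <<'E'
from h import *
t,s=cam('top'),cam('side')
for n,z,a,b in[('free',.167,(165,182),(252,306.1)),('hinge',.167,(238.2,195),(303.1,240.7)),('cupH',.19,(420,136.2),(320,90)),('cupF',.19,(447.5,230),(407,95)),('upk',.142,(242.5,197.5),(307,247))]:
    print(n,onz(t,a,z).round(4),onz(s,b,z).round(4))
a=(onz(t,(165,182),.167)+onz(s,(252,306.1),.167))/2;b=(onz(t,(238.2,195),.167)+onz(s,(303.1,240.7),.167))/2
d=b-a;print(np.hypot(*d[:2]),np.degrees(np.arctan2(d[1],d[0])),(a+b)/2)
E
```

```text
free [0.5305 0.308  0.167 ] [0.5268 0.3098 0.167 ]
hinge [0.5054 0.1564 0.167 ] [0.5014 0.1612 0.167 ]
cupH [ 0.6295 -0.2151  0.19  ] [ 0.6237 -0.2131  0.19  ]
cupF [ 0.4368 -0.2632  0.19  ] [ 0.4374 -0.2665  0.19  ]
upk [0.5049 0.1512 0.142 ] [0.4973 0.156  0.142 ]
0.15217727084348678 -99.53596193176972 [0.51603084 0.23385986 0.167     ]
```

Call:
send_rows(linear=[[0,0,-0.02],[0,0,-0.02]], twist=[[0,0,1],[0,0,1]], gripper=[100,100])

```text
time: 0.4
ee_pos: [0.1391, 0.5319, 0.2854]
tcp_rot: [-179.9, 0.0, 145.0]
wrist_force: [-0.9, 0.4, 0.7]
opening: 0.0858
grasp_force: 0.0
```

```bash
python3 -c "
from h import *
o=bot.get_obs();print(o['q'],o['ee_pos'],o['tcp_rot'])"
```

```text
[7.53419060e+01 6.13722465e+00 1.58334562e+01 9.97540702e+01
 1.89452986e-04 1.10326953e+02] [0.13912683 0.53190813 0.28535544] [-1.79945697e+02  1.99141381e-02  1.45014963e+02]
```

Call:
send_rows(linear=[[-0.06,-0.0035,0],[-0.06,-0.0035,0],[-0.06,-0.0035,0],[-0.06,-0.0035,0],[-0.06,-0.0035,0],[-0.06,-0.0035,0],[-0.06,-0.0035,0],[-0.06,-0.0035,0]], twist=[[0,0,0],[0,0,0],[0,0,0],[0,0,0],[0,0,0],[0,0,0],[0,0,0],[0,0,0]], gripper=[100,100,100,100,100,100,100,100])

```text
time: 1.4
ee_pos: [0.5194, 0.2346, 0.2851]
tcp_rot: [180.0, -0.0, 145.3]
wrist_force: [-0.1, 0.4, 0.2]
opening: 0.0855
grasp_force: 0.0
```

Call:
send_rows(linear=[[0,0,0],[0,0,0],[0,0,0],[0,0,0],[0,0,0],[0,0,0],[0,0,0],[0,0,0]], twist=[[0,0,-1],[0,0,-1],[0,0,-1],[0,0,-1],[0,0,-1],[0,0,-1],[0,0,-1],[0,0,-1]], gripper=[100,100,100,100,100,100,100,100])

```text
time: 2.4
ee_pos: [0.518, 0.2361, 0.285]
tcp_rot: [180.0, -0.0, -134.3]
wrist_force: [-0.4, -0.5, 0.2]
opening: 0.0852
grasp_force: 0.0
```

Call:
send_rows(linear=[[0,0,0],[0,0,0],[0,0,0],[0,0,0],[0,0,0]], twist=[[0,0,-1],[0,0,-1],[0,0,-1],[0,0,-0.45],[0,0,0]], gripper=[100,100,100,100,100])

```text
time: 3.02
ee_pos: [0.518, 0.2361, 0.285]
tcp_rot: [180.0, -0.0, -100.2]
wrist_force: [-0.1, 1.1, 0.5]
opening: 0.0856
grasp_force: 0.0
```

Run:
```python
from h import *
import cv2
o=bot.get_obs();i=camera('wrist')
print(o['time'],o['q'].round(1),o['ee_pos'].round(4),o['tcp_rot'].round(2),o['wrist_force'])
np.save('o1.npy',np.r_[o['ee_pos'],o['tcp_rot']])
cv2.imwrite("pics/w1.png",np.clip(255*(i[:,:,::-1]/255.)**.6,0,255).astype('uint8'))
c=cam('wrist',o)
d=np.radians(-99.5);x=np.array([np.cos(d),np.sin(d),0])
for k in(-.0775,.0775): print(proj(c,np.array([.516,.234,.167])+k*x))
```

```text
3.025 [ 24.5   8.9  18.8 100.   -0.  -55.3] [0.518  0.2361 0.285 ] [ 1.7998e+02 -2.0000e-02 -1.0019e+02] [-0.13823785  1.06294631  0.52410169]
[321.23192539 282.45396883]
[319.27680368  91.07267778]
```

View pics/w1.png

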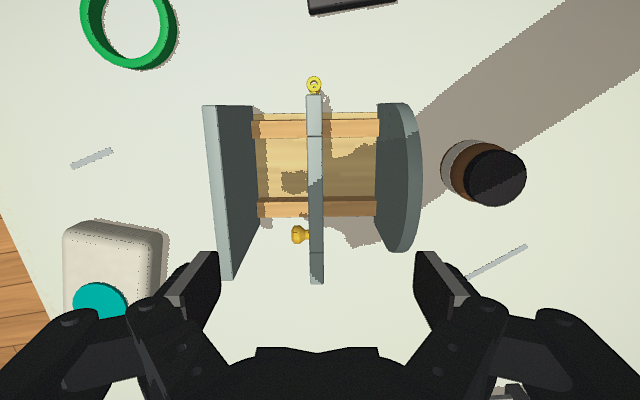

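The wrist view shows the door's top edge from about (314.5,95.5) at the hinge end to (316.5,284) at the free end. The upper knuckle is at (314,84).

Run:
```python
from h import *
import cv2
v=np.load('o1.npy');o=dict(ee_pos=v[:3],tcp_rot=v[3:]);c=cam('wrist',o)
g=cv2.cvtColor(cv2.imread('pics/w1.png'),cv2.COLOR_BGR2GRAY).astype(int)
for r in(100,110,125,150,180,230,265,278):print(r,g[r,300:330])
a=onz(c,(316.5,284),.167);b=onz(c,(314.5,95.5),.167);d=b-a
print(a,b,(a+b)/2,np.hypot(*d[:2]),np.degrees(np.arctan2(d[1],d[0])),onz(c,(314,84),.142))
m=np.linalg.inv(T(o))@np.r_[(a+b)/2,1];print(m)
```

```text
100 [227 227 227 228 230 196 156 194 199 198 198 198 197 197 197 197 197 196
 196 197 182 139 118 234 235 148 148 151 150 144]
110 [227 227 227 227 229 233 144 183 198 197 197 196 197 197 196 195 195 194
 193 193 187 143 128 153 152 153 153 153 153 153]
125 [187 187 188 187 189 192 130 170 200 196 195 195 194 193 192 191 190 189
 188 189 187 149  85 114 114 113 114 114 114 113]
150 [204 204 204 204 203 205 207 151 188 194 193 193 191 192 190 190 190 190
 188 189 193 162 107 126 128 128 127 127 127 125]
180 [122 122 122 121 120 120 121  86 162 190 188 188 188 189 188 189 192 105
 105 107 108 103  88 123 122 122 122 122 123 123]
230 [131 132 122 112  91  92 102 107  94  95 108 108 108 108 109 108 108 108
 107 107 108 107  89 157 233 229 228 228 228 228]
265 [228 228 228 227 227 227 228 228 233 164  93 106 106 108 107 106 106 107
 107 107 106 107  98  66 234 230 228 228 227 227]
278 [227 227 227 228 227 227 227 228 228 232 149 167 170 171 174 101 102 105
 105 105 104 105 100  73 234 230 227 227 227 227]
[0.53302195 0.31117498 0.167     ] [0.50714633 0.15994632 0.167     ] [0.52008414 0.23556065 0.167     ] 0.1534263823207015 -99.70943509675728 [0.50597517 0.15063604 0.142     ]
[ 1.24844048e-04 -2.15439776e-03  1.18001291e-01  1.00000000e+00]
```

Call:
send_rows(linear=[[0,-0.002,0],[0,0,0.035],[0,0,0.04],[0,0,0.04],[0,0,0.018],[0,0,0],[0,0,0]], twist=[[0,0,-0.07],[0,0,0],[0,0,0],[0,0,0],[0,0,0],[0,0,0],[0,0,0]], gripper=[60,60,60,60,60,60,40], grip_force=90)

```text
time: 3.95
ee_pos: [0.5207, 0.2361, 0.1541]
tcp_rot: [-179.9, 0.1, -99.5]
wrist_force: [0.5, -0.1, 0.4]
opening: 0.0349
grasp_force: 0.0
```

Call:
send_rows(linear=[[0,0,0],[0,0,0],[0,0,0],[0,0,0],[0,0,0],[0,0,0]], twist=[[0,0,0],[0,0,0],[0,0,0],[0,0,0],[0,0,0],[0,0,0]], gripper=[20,0,0,0,0,0])

```text
time: 4.7
ee_pos: [0.5205, 0.2361, 0.1539]
tcp_rot: [-179.9, 0.1, -99.4]
wrist_force: [-0.7, 0.7, 6.5]
opening: 0.0104
grasp_force: 89.0
```

Call:
send_rows(linear=[[0,0,-0.01],[0,0,-0.02],[0,0,-0.03],[0,0,0],[0,0,0]], twist=[[0,0,0],[0,0,0],[0,0,0],[0,0,0],[0,0,0]], gripper=[0,0,0,0,0])

```text
time: 5.32
ee_pos: [0.5199, 0.2357, 0.2112]
tcp_rot: [180.0, -0.0, -99.5]
wrist_force: [0.2, 0.3, -3.3]
opening: 0.0103
grasp_force: 88.0
```

Run:
```python
from h import *
o=bot.get_obs()
print(o['ee_pos'],o['tcp_rot'],o['wrist_force'],o['torque'],o['opening'])
# standoff
yw=np.radians(-75);x=np.array([np.cos(yw),np.sin(yw)]);y=np.array([-x[1],x[0]])
h=np.array([.532,-.2395])+84e-3*y-.011*x
p=h-x*(.086+.06);print('hinge',h,'standoff tcp',p)
d=np.r_[p,0]-np.r_[o['ee_pos'][:2],0];print(T(o)[:3,:3].T@d)
```

```text
[0.51991073 0.23567119 0.21123658] [ 1.79950317e+02 -3.72577484e-02 -9.94596821e+01] [ 0.16691473  0.25546669 -3.30322426] [-0.00641361  0.03369823  0.02229388] 0.010307504536426272
hinge [ 0.61029076 -0.20713402] standoff tcp [ 0.57250318 -0.06610885]
[ 2.89032462e-01 -1.01476013e-01  9.99557611e-05]
```

Call:
send_rows(linear=[[0.025,-0.009,0],[0.04,-0.014,0],[0.045,-0.016,0],[0.045,-0.016,0],[0.045,-0.016,0],[0.045,-0.016,0],[0.03,-0.01,0],[0.014,-0.005,0]], twist=[[0,0,0],[0,0,0],[0,0,0],[0,0,0],[0,0,0],[0,0,0],[0,0,0],[0,0,0]], gripper=[0,0,0,0,0,0,0,0])

```text
time: 6.32
ee_pos: [0.5728, -0.0676, 0.2106]
tcp_rot: [179.9, -0.0, -99.6]
wrist_force: [0.2, 0.1, -2.4]
opening: 0.0107
grasp_force: 87.9
```

Call:
send_rows(linear=[[0,0,0],[0,0,0],[0,0,0],[0,0,0.02],[0,0,0.02],[0,0,0],[0,0,0]], twist=[[0,0,-0.6],[0,0,-0.8],[0,0,-0.7],[0,0,-0.35],[0,0,0],[0,0,0],[0,0,0]], gripper=[0,0,0,0,0,0,0])

```text
time: 7.2
ee_pos: [0.5732, -0.0657, 0.1727]
tcp_rot: [-180.0, 0.0, -74.9]
wrist_force: [0.8, -0.6, -2.9]
opening: 0.0104
grasp_force: 88.0
```

Run:
```python
from h import *
import cv2
o=bot.get_obs();i=camera('wrist');s=camera('side');t=camera('top')
print(o['time'],o['ee_pos'].round(4),o['tcp_rot'].round(2),o['wrist_force'])
np.save('o2.npy',np.r_[o['ee_pos'],o['tcp_rot']])
for n,k in(('w2',i),('s2',s),('t2',t)):cv2.imwrite(f"pics/{n}.png",np.clip(255*(k[:,:,::-1]/255.)**.6,0,255).astype('uint8'))
```

```text
7.2 [ 0.5732 -0.0657  0.1727] [-179.99    0.    -74.93] [ 0.76292492 -0.55502144 -2.91078394]
```

View pics/w2.png

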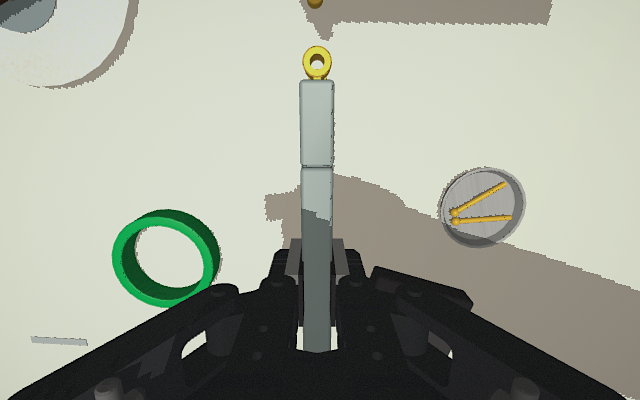

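The door's upper bore is at (317,62) and the bracket brass is just entering at (315,2), so they are nearly aligned. I'll move closer and look again.

Call:
send_rows(linear=[[0.012,0,0.005],[0.015,0,0.0065],[0.008,0,0.002],[0,0,0],[0,0,0]], twist=[[0,0,0],[0,0,0],[0,0,0],[0,0,0],[0,0,0]], gripper=[0,0,0,0,0])

```text
time: 7.98
ee_pos: [0.5823, -0.0999, 0.1589]
tcp_rot: [-180.0, 0.0, -75.0]
wrist_force: [0.3, 0.4, -2.4]
opening: 0.0107
grasp_force: 88.1
```

Run:
```python
from h import *
import cv2
o=bot.get_obs();i=camera('wrist');s=camera('side');t=camera('top')
print(o['time'],o['ee_pos'].round(4),o['tcp_rot'].round(2),o['wrist_force'])
np.save('o3.npy',np.r_[o['ee_pos'],o['tcp_rot']])
g=lambda k:np.clip(255*(k[:,:,::-1]/255.)**.6,0,255).astype('uint8')
I=g(i);S=g(s);cv2.imwrite('pics/w3.png',I);cv2.imwrite('pics/s3.png',S);cv2.imwrite('pics/t3.png',g(t))
r=lambda a,k:cv2.resize(a,None,fx=k,fy=k,interpolation=cv2.INTER_CUBIC)
cv2.imwrite('pics/c3.png',np.hstack([r(I[0:150,255:380],3.2),r(S[70:190,290:385],4)]))
```

```text
7.975 [ 0.5823 -0.0999  0.1589] [-1.7999e+02  1.0000e-02 -7.4970e+01] [ 0.28735642  0.41290207 -2.41281414]
```

View pics/c3.png

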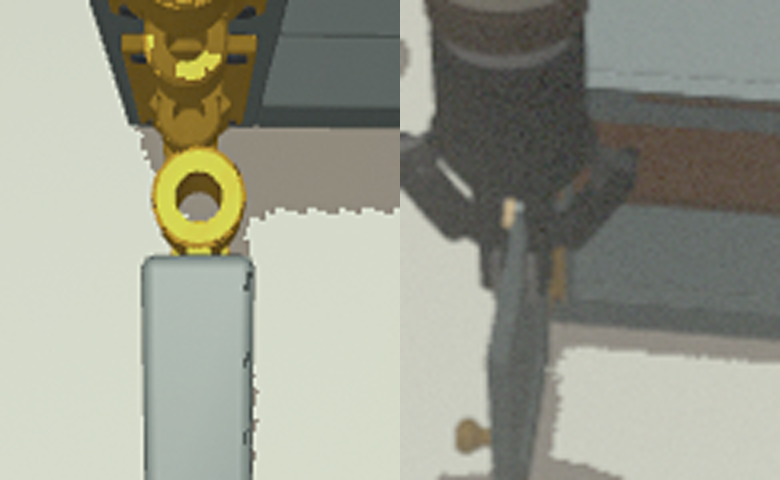

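Wrist crop: the door bore is at crop (199,197), which is image u≈317.2. The bracket lugs are centred at crop x≈187–190, u≈313.4–314.4, so the door is about 2 mm off sideways. I'll check the yaw against the cupboard's front edge.

Run:
```python
from h import *
import cv2
v=np.load('o3.npy');o=dict(ee_pos=v[:3],tcp_rot=v[3:]);c=cam('wrist',o)
I=cv2.imread('pics/w3.png');g=cv2.GaussianBlur(cv2.cvtColor(I,cv2.COLOR_BGR2GRAY),(3,3),0).astype(float)
pts=[]
for u in range(345,560,15):
    col=g[20:60,u];k=np.argmax(np.diff(col));pts.append((u,20+k,round(np.diff(col)[k])))
print(pts)
P=np.array(pts)[:,:2].astype(float);f=np.polyfit(P[:,0],P[:,1],1);print('slope deg',np.degrees(np.arctan(f[0])), np.ptp(P[:,1]-np.polyval(f,P[:,0])))
hsv=cv2.cvtColor(I,cv2.COLOR_BGR2HSV);m=(hsv[...,1]>110)&(abs(hsv[...,0].astype(int)-25)<10)
for r in range(0,76,4):
    w=np.where(m[r,270:360])[0]+270;print(r,(w.min(),w.max(),(w.min()+w.max())/2) if len(w) else None)
Ti=np.linalg.inv(T(o));zt=.0001
zd=o['ee_pos'][2]-.1419   # door bottom
for n,uv,z in[('bore top',(317.2,61.5),zd+.13),('lug UB low',(313.4,14),.1255),('LB up',(314.4,34),.0765)]:
    print(n,(Ti@np.r_[onz(c,uv,z),1])[:3].round(4))
```

```text
[(345, np.int64(39), 36), (360, np.int64(39), 33), (375, np.int64(39), 33), (390, np.int64(39), 29), (405, np.int64(39), 29), (420, np.int64(40), 31), (435, np.int64(40), 31), (450, np.int64(40), 36), (465, np.int64(40), 36), (480, np.int64(40), 33), (495, np.int64(40), 31), (510, np.int64(40), 28), (525, np.int64(40), 28), (540, np.int64(41), 30), (555, np.int64(37), 31)]
slope deg 0.13641826486852485 4.035714285714285
0 (np.int64(289), np.int64(337), np.float64(313.0))
4 (np.int64(297), np.int64(335), np.float64(316.0))
8 (np.int64(300), np.int64(325), np.float64(312.5))
12 (np.int64(293), np.int64(334), np.float64(313.5))
16 (np.int64(293), np.int64(334), np.float64(313.5))
20 (np.int64(294), np.int64(333), np.float64(313.5))
24 (np.int64(295), np.int64(333), np.float64(314.0))
28 (np.int64(297), np.int64(332), np.float64(314.5))
32 (np.int64(298), np.int64(331), np.float64(314.5))
36 (np.int64(299), np.int64(330), np.float64(314.5))
40 (np.int64(304), np.int64(324), np.float64(314.0))
44 (np.int64(306), np.int64(322), np.float64(314.0))
48 (np.int64(306), np.int64(325), np.float64(315.5))
52 (np.int64(305), np.int64(328), np.float64(316.5))
56 (np.int64(303), np.int64(330), np.float64(316.5))
60 (np.int64(302), np.int64(331), np.float64(316.5))
64 (np.int64(303), np.int64(331), np.float64(317.0))
68 (np.int64(304), np.int64(330), np.float64(317.0))
72 (np.int64(306), np.int64(328), np.float64(317.0))
bore top [ 0.0875 -0.0009  0.0119]
lug UB low [ 0.1097 -0.0025  0.0334]
LB up [ 0.111  -0.0023  0.0824]
```

Call:
send_rows(linear=[[0,-0.0023,-0.0005],[0.004,0,0],[0.004,0,0],[0.003,0,0],[0,0,0]], twist=[[0,0,0.04],[0,0,0],[0,0,0],[0,0,0],[0,0,0]], gripper=[0,0,0,0,0])

```text
time: 8.75
ee_pos: [0.5873, -0.1102, 0.1592]
tcp_rot: [180.0, 0.0, -75.4]
wrist_force: [0.5, 0.1, -2.4]
opening: 0.0104
grasp_force: 88.1
```

Call:
send_rows(linear=[[0.002,0,0],[0.002,0,0],[0.002,0,0],[0,0,0]], twist=[[0,0,0],[0,0,0],[0,0,0],[0,0,0]], gripper=[0,0,0,0])

```text
time: 9.25
ee_pos: [0.5888, -0.1159, 0.1593]
tcp_rot: [180.0, -0.0, -75.4]
wrist_force: [0.5, 0.3, -3.0]
opening: 0.0105
grasp_force: 88.1
```

Run:
```python
from h import *
import cv2
o=bot.get_obs();i=camera('wrist')
print(o['time'],o['ee_pos'].round(4),o['tcp_rot'].round(2),o['wrist_force'],o['torque'])
g=lambda k:np.clip(255*(k[:,:,::-1]/255.)**.6,0,255).astype('uint8')
I=g(i);cv2.imwrite('pics/w4.png',I)
cv2.imwrite('pics/c4.png',cv2.resize(I[0:130,245:395],None,fx=4.5,fy=4.5,interpolation=cv2.INTER_CUBIC))
```

```text
9.25 [ 0.5888 -0.1159  0.1593] [180.    -0.   -75.36] [ 0.5383946   0.2890878  -3.02654011] [0.07400338 0.05248794 0.01380491]
```

View pics/c4.png

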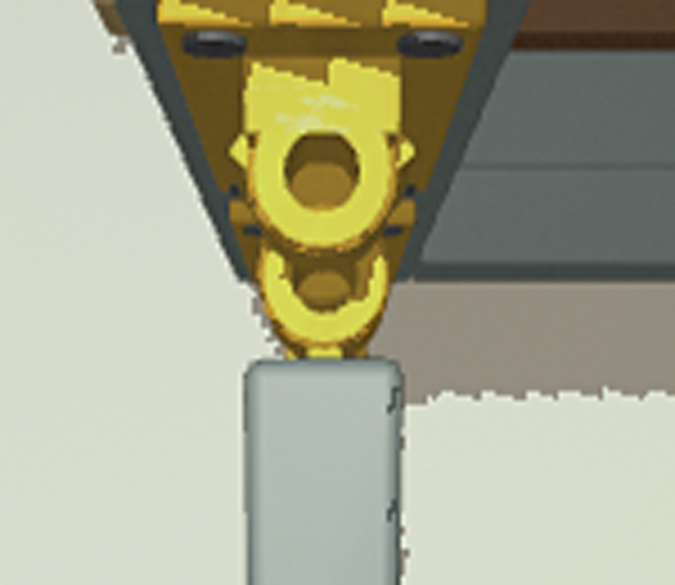

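The upper lug bore (crop x≈322) and the knuckle below it (x≈323) are aligned sideways, and the knuckle is entering under the lug without contact. Next I'll push gently.

Call:
send_rows(linear=[[0.002,0,0],[0.0015,0,0],[0.0015,0,0],[0,0,0]], twist=[[0,0,0],[0,0,0],[0,0,0],[0,0,0]], gripper=[0,0,0,0])

```text
time: 9.8
ee_pos: [0.5901, -0.1207, 0.1593]
tcp_rot: [-180.0, -0.0, -75.4]
wrist_force: [0.1, 0.2, -2.3]
opening: 0.0105
grasp_force: 88.1
```

Call:
send_rows(linear=[[0.001,0,0],[0.001,0,0],[0,0,0]], twist=[[0,0,0],[0,0,0],[0,0,0]], gripper=[0,0,0])

```text
time: 10.18
ee_pos: [0.5905, -0.122, 0.1593]
tcp_rot: [-180.0, 0.1, -75.3]
wrist_force: [-0.6, 4.3, -2.2]
opening: 0.0104
grasp_force: 88.3
```

Call:
send_rows(linear=[[0.001,0,0],[0,0,0],[0,0,0]], twist=[[0,0,0],[0,0,0],[0,0,0]], gripper=[0,0,0])

```text
time: 10.55
ee_pos: [0.5905, -0.1221, 0.1594]
tcp_rot: [-180.0, 0.1, -75.3]
wrist_force: [-2.6, 9.0, -0.1]
opening: 0.0105
grasp_force: 88.5
```

Run:
```python
from h import *
import cv2
o=bot.get_obs();i=camera('wrist')
R=T(o)[:3,:3]
print(o['time'],o['ee_pos'].round(4),o['tcp_rot'].round(2),'F tool',(R.T@o['wrist_force']).round(2),'M tool',(R.T@o['torque']).round(3))
g=lambda k:np.clip(255*(k[:,:,::-1]/255.)**.6,0,255).astype('uint8')
I=g(i);cv2.imwrite('pics/w5.png',I)
cv2.imwrite('pics/c5.png',cv2.resize(I[0:130,245:395],None,fx=4.5,fy=4.5,interpolation=cv2.INTER_CUBIC))
```

```text
10.55 [ 0.5905 -0.1221  0.1594] [-1.7999e+02  1.4000e-01 -7.5290e+01] F tool [-9.38  0.25  0.12] M tool [ 0.08  -2.002 -0.012]
```

View pics/c5.png

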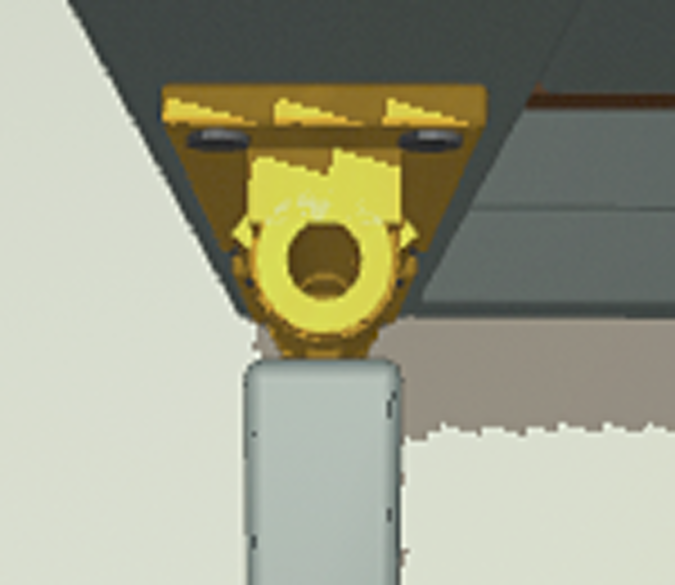

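Both bores look concentric through the upper lug at crop (325,265), and the contact is rigid: about 9 N with no further travel. I'll tilt slightly to confirm that both knuckles carry load.

Call:
send_rows(linear=[[0,0,0],[0,0,0]], twist=[[0,0.02,0],[0,0,0]], gripper=[0,0])

```text
time: 10.85
ee_pos: [0.5905, -0.1221, 0.1593]
tcp_rot: [-180.0, -0.1, -75.3]
wrist_force: [-2.7, 9.6, -0.3]
opening: 0.0106
grasp_force: 88.4
```

```bash
cat > p.py <<'E'
from h import *
o=bot.get_obs();R=T(o)[:3,:3]
F=R.T@o['wrist_force'];M=R.T@o['torque']
print(o['time'],o['ee_pos'].round(5),o['tcp_rot'].round(3),'F',F.round(2),'M',M.round(3),'rz',M[1]/F[0])
E
python3 p.py
```

```text
10.85 [ 0.59051 -0.12206  0.15933] [-1.79995e+02 -5.50000e-02 -7.52940e+01] F [-9.93  0.21  0.28] M [ 0.136 -2.119  0.032] rz 0.21328149851331302
```

Call:
send_rows(linear=[[0,0,0],[0,0,0]], twist=[[0,-0.04,0],[0,0,0]], gripper=[0,0])

```text
time: 11.1
ee_pos: [0.5905, -0.1221, 0.1594]
tcp_rot: [-180.0, 0.3, -75.3]
wrist_force: [-1.6, 9.3, -0.3]
opening: 0.0101
grasp_force: 88.5
```

```bash
python3 p.py
```

```text
11.1 [ 0.59054 -0.12213  0.15944] [-179.992    0.344  -75.298] F [-9.37 -0.77  0.34] M [ 0.093 -1.922  0.047] rz 0.20503671483916175
```

Call:
send_rows(linear=[[0,0,0],[0,0,0]], twist=[[0,0.06,0],[0,0,0]], gripper=[0,0])

```text
time: 11.35
ee_pos: [0.5905, -0.1221, 0.1592]
tcp_rot: [180.0, -0.3, -75.3]
wrist_force: [-2.5, 7.9, -1.8]
opening: 0.0107
grasp_force: 88.3
```

```bash
python3 p.py
```

```text
11.35 [ 0.59049 -0.12207  0.15921] [179.999  -0.258 -75.293] F [-8.26  0.43  1.77] M [ 0.202 -2.104  0.016] rz 0.2548712222739165
```

Call:
send_rows(linear=[[0,0,0],[0,0,0]], twist=[[0,0.05,0],[0,0,0]], gripper=[0,0])

```text
time: 11.6
ee_pos: [0.5905, -0.122, 0.159]
tcp_rot: [180.0, -0.7, -75.3]
wrist_force: [-1.1, 8.6, -2.1]
opening: 0.0104
grasp_force: 88.1
```

```bash
python3 p.py
```

```text
11.6 [ 0.59047 -0.12196  0.15902] [179.996  -0.729 -75.295] F [-8.59 -1.15  2.01] M [ 0.307 -2.382 -0.028] rz 0.27730625999072295
```

Call:
send_rows(linear=[[0,0,0],[0,0,0],[0,0,0],[0,0,0]], twist=[[0,-0.04,0],[0,0,0],[0,0,0],[0,0,0]], gripper=[0,0,0,0])

```text
time: 12.1
ee_pos: [0.5905, -0.122, 0.1591]
tcp_rot: [180.0, -0.3, -75.3]
wrist_force: [-2.3, 8.8, -2.8]
opening: 0.0104
grasp_force: 88.3
```

```bash
python3 p.py
python3 - <<'E'
from h import *
import cv2
g=lambda k:np.clip(255*(k[:,:,::-1]/255.)**.5,0,255).astype('uint8')
r=lambda a,k:cv2.resize(a,None,fx=k,fy=k,interpolation=cv2.INTER_CUBIC)
I=g(camera('wrist'));S=g(camera('side'))
cv2.imwrite('pics/c6.png',np.hstack([r(I[20:120,270:360],4),r(S[90:190,300:400],4)]))
E
python3 p.py
```

```text
12.1 [ 0.5905  -0.12204  0.1591 ] [179.997  -0.332 -75.297] F [-9.06 -0.01  2.77] M [ 0.264 -2.19  -0.023] rz 0.24163312022807448
12.2 [ 0.59048 -0.12205  0.15912] [179.997  -0.332 -75.298] F [-8.97 -0.99  2.68] M [ 0.301 -2.223 -0.02 ] rz 0.24772079628829616
```

View pics/c6.png

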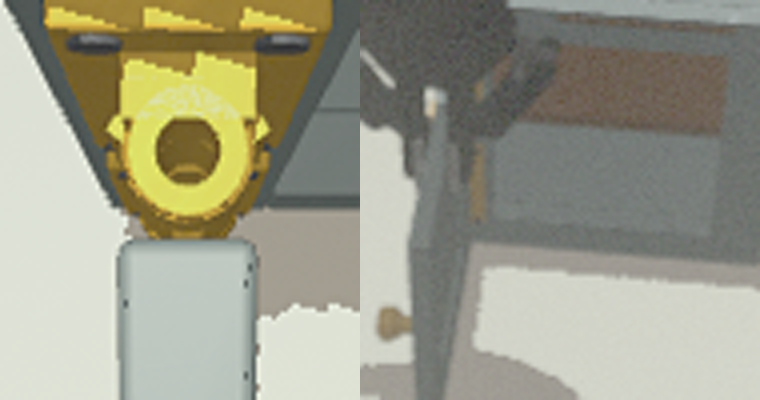

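The upper lug bore is at crop (188,152) with the knuckle directly below it. The load centre lies between the two knuckles, and the push is steady at about 9 N. I'm handing it in.

```bash
python3 -c "
from workcell import ticket
print(ticket.job_done())"
```

```text
the job is handed in; nothing more can be done
None
```

The door is held at the cupboard, pressed home with about 9 N, and the job was handed in at 12.2 s. The camera shows the upper bores in line; the lower knuckle was out of view, so I judged it seated from how the wrist force shifted when I tilted the door slightly.

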